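# Clear the used analyser sample cups into the cup tray

### The job

Clear the used, open sample cups off the bench into the aluminium cup tray: stand the three tall cups in its narrow row and the two wide cups in its wide row, each upright on the tray floor with nothing left inside another cup (one tall cup still stands inside a wide one). Leave the capped jar, the capped vial and the loose ring where they are.

Things in the scene. Friction and masses are not known exactly. Their poses are not given: they have to be found in the camera images.
- tall_a: tall white plastic sample cup, open at the top, 30 mm outside, 58 mm high, with a 32 mm foot collar 8 to 10 mm high; grey floor 3 mm; wall 2.5 mm, 25 g. Origin: centre of its underside, z up its axis. At the start it stands inside wide_a, on its floor, and sticks out 29 mm above wide_a's rim.
- tall_b: tall white plastic sample cup, open at the top, 30 mm outside, 58 mm high, with a 32 mm foot collar 8 to 10 mm high; grey floor 3 mm; wall 2.5 mm, 25 g. Origin: centre of its underside, z up its axis. At the start it stands on the bench.
- tall_c: tall white plastic sample cup, open at the top, 30 mm outside, 58 mm high, with a 32 mm foot collar 8 to 10 mm high; grey floor 3 mm; wall 2.5 mm, 25 g. Origin: centre of its underside, z up its axis. At the start it stands on a thin grey mat (3 mm thick) on the bench, next to the capped vial.
- wide_a: wide white plastic sample cup, open at the top, 50 mm outside, 32 mm high, with a 54 mm foot collar 8 to 10 mm high; grey floor 3 mm, wall 2.5 mm (45 mm bore), 35 g. Origin: centre of its underside, z up its axis. At the start it stands on the bench with tall_a inside it.
- wide_b: wide white plastic sample cup, open at the top, 50 mm outside, 32 mm high, with a 54 mm foot collar 8 to 10 mm high; grey floor 3 mm, wall 2.5 mm (45 mm bore), 35 g. Origin: centre of its underside, z up its axis. At the start it stands on the bench, empty.
- tray: low aluminium tray, dark grey floor, fixed, any yaw; 186 (x) by 136 (y) mm; wire handle 17 mm out of each x end. Origin: centre of underside. Floor 4 mm thick; walls and divider 4 mm thick, tops 14 mm above the bench. Two rows along x, each 178 mm long: wide row 74 mm clear, centre line y = +27 mm, for two wide cups (say x = +-45); narrow row 50 mm clear, centre line y = -39 mm, for three tall cups (say x = -58, 0, 58).
- jar: look-alike to leave: closed white sample jar, as wide as a wide cup (50 mm body, 54 mm foot) but with a ribbed 56 mm screw cap, 36 mm high, standing on the bench. Origin: centre of its underside.
- vial: look-alike to leave: closed white sample vial, 30 mm body with a ribbed 35 mm screw cap, 60 mm high, standing on the grey mat. Origin: centre of its underside.
- snap_ring: look-alike to leave: loose white retaining ring, 54 mm outside, 47 mm inside, 9 mm high, open right through (the bench shows inside it), lying flat on the bench. Origin: centre of its underside.

How it is judged:
By the outcome, as a careful person would: the job done as asked, in the order asked, and still so for the second after the job is handed in, with the robot touching nothing.
It also fails if it takes over 115 s, if anything falls off the work surface, if the arm or the gripper's body presses on something with over 40 N, if the wrist force passes 120 N, or if a joint passes its speed limit or range.

### The arm

A 7-joint arm with a two-finger parallel gripper is mounted at the origin on the work surface. World frame = base frame: x ahead of the robot, y to its left, z up, the work surface at z = 0. Lengths are in m, angles in rad, forces in N, time in s.
With the tool pointing down it reaches from about 0.425 to 0.875 m from the base axis. Payload 9.9 kg.
Tool frame: the origin (TCP) lies midway between the tips of the shut fingers; the grasp point (between the pads) lies 19 mm behind it; z points along the fingers, y is the line along which they close (so a half turn about z gives the same grasp; the last joint's range is limited). The gripper opens to 85 mm and grips with 20 to 120 N. Pads are 22 mm wide; open, the fingers measure 114 mm over their backs; the gripper's body (76 mm by 85 mm) begins 54 mm behind the grasp point. The pads swing forward as they close: fully open they stand 13 mm farther back than shut.
Start: joints at [-1.288, 0.576, 0.025, 1.437, -0.015, 1.129, -0.057], TCP at [0.242, 0.63, 0.231] pointing down, gripper open.
Joint ranges: [-2.76, 2.76], [-0.34, 2.15], [-1.52, 1.57], [0.19, 2.46], [-1.09, 4.23], [0.17, 1.99], [-2.82, 2.82]. Speed limits (rad/s): [2.22, 2.22, 3.01, 3.01, 3.14, 3.14, 3.14].

### API

Orientations are given as a 3x3 rotation matrix whose columns are the frame's x, y, z axes.
In Python, from workcell import robot gives the robot as it stands.
- The arm moves only by the shell command python3 -m jog 'ROWS'. ROWS is JSON, a list of rows, each an object of numbers: "x", "y", "z": the shift along the world's x, y, z in mm; "wx", "wy", "wz": the turn, a rotation vector about the world's x, y, z in rad; "claw": the gripper command: -1 is fully open, 1 is shut, values between are in proportion. In form: [{"x": .., "y": .., "z": .., "wx": .., "wy": .., "wz": .., "claw": ..}, ...]. A call has 1 to 12 rows; each row shifts and turns the commanded pose from where the row before left it; what a row does not reach is not made up. A row lasts 1/10 s, in which the tool goes at most 50 mm and 8.59 degrees, less where a joint would pass 70% of its speed; a pose out of reach is approached as far as the arm can. A call with a gripper value outside its range is refused whole. The fingers move at their own pace and stop on an object; the grip force is fixed at half the most. Time passes only in rows, so rows that do not move let the fingers close. It gives the time, the measured TCP pose, the force, the opening and the grip force at its end, in the units of the state.
- robot.get_obs(): the state, without advancing time (a new reading comes with each control period).
- robot.grab_frame(name): name is "side" or "top" or "wrist"; returns the picture (400x640x3 uint8, red, green, blue); there is no depth.
- robot.camera_params(name): a dict with "mtx" (3x3 intrinsics, pixels), "xyz" and "orientation" of the camera in the world; the wrist camera has in their place "hand_eye" (4x4, takes a point from camera to tool coordinates, whose origin is the TCP and whose axes are the flange's). Camera axes: x right, y down, z forward; pixel columns grow to the right and rows downward; lengths in m; the calibration is good to about 2 mm. A picture is of the moment at which its call begins: read the wrist's pose just before it. camera_params takes no time and is no camera call.
- robot.sign_off(): hands the job in; it is judged then, once.
The state is a dict: "t": time; "q": joint angles; "joint_velocities": joint speeds; "effort": joint torques, N m; "tcp_pos": TCP position; "tcp_rot": TCP orientation; "contact_force": force on the tool from outside, world axes, zero at the start; "torque": the same for the moment, N m; "gripper_width": opening from 0.0 (shut) to 1.0 (fully open); "grip_force": force on a finger pad.
Only numpy, scipy, OpenCV 4.12 (cv2) and the standard library are available. Lean on these libraries where they do the work, as an engineer would, in place of code of your own. Each camera call takes 0.05 s, during which the arm holds its last target. There are 200 camera calls.

## Working session

There is one attempt and no reset: what is moved stays moved. The work goes in short steps, Python scripts to look and compute and a shell command to move; the robot and the scene stay as the last step left them, time stands still between calls to the robot, and variables do not carry over. Pictures are saved under pics/ and viewed, at most 14 in all, crops included, and the job is handed in when it is done.

```bash
mkdir -p pics; ls
cat > h.py <<'E'
import numpy as np,cv2
from workcell import robot
def shot(n,f):
    o=robot.get_obs();im=robot.grab_frame(n);cv2.imwrite('pics/'+f,im[:,:,::-1]);return im,o
def cam(n,o=None):
    p=robot.camera_params(n);K=np.array(p['mtx'])
    if 'hand_eye' in p:
        T=np.eye(4);T[:3,:3]=o['tcp_rot'];T[:3,3]=o['tcp_pos'];T=T@np.array(p['hand_eye']);return K,T[:3,:3],T[:3,3]
    return K,np.array(p['orientation']),np.array(p['xyz'])
def pt(c,u,v,z):
    K,R,t=c;d=R@np.linalg.inv(K)@[u,v,1];return t+d*(z-t[2])/d[2]
def px(c,P):
    K,R,t=c;q=K@R.T@(np.array(P)-t);return q[:2]/q[2]
E
python3 - <<'E'
from h import *
for n in ['top','side']:
    im,o=shot(n,n+'0.png');print(n,cam(n))
p=robot.camera_params('wrist');print(p)
print(o)
E
```

```text
pics
top (array([[396.79198866,   0.        , 318.79176135],
       [  0.        , 396.79198866, 199.55644701],
       [  0.        ,   0.        ,   1.        ]]), array([[ 0.01989576, -0.98840471,  0.15053332],
       [-0.99955769, -0.01633547,  0.02485096],
       [-0.02210378, -0.15096117, -0.98829254]]), array([ 0.42898447, -0.01104691,  0.96796489]))
side (array([[483.14370402,   0.        , 326.14928183],
       [  0.        , 483.14370402, 198.23385851],
       [  0.        ,   0.        ,   1.        ]]), array([[ 0.985592  , -0.06499769,  0.15615282],
       [-0.16754874, -0.50153004,  0.84876088],
       [ 0.02314784, -0.86269515, -0.50519428]]), array([ 0.38578318, -0.88431777,  0.56906303]))
{'mtx': array([[309.87948174,   0.        , 316.13179404],
       [  0.        , 309.87948174, 198.79308637],
       [  0.        ,   0.        ,   1.        ]]), 'hand_eye': array([[-5.60266322e-04, -9.66115365e-01, -2.58110031e-01,
         6.48506087e-02],
       [ 9.99999843e-01, -5.48986175e-04, -1.15773320e-04,
        -7.07384401e-04],
       [-2.98484557e-05, -2.58110055e-01,
[... 254 characters left out ...]
 'joint_velocities': array([ 0.00091646,  0.00084881, -0.00049016, -0.00104749,  0.00015639,
        0.00062215,  0.00048952]), 'effort': array([ 5.36341919e-03, -7.68048334e+01,  2.26032034e+00, -2.86918384e+01,
        1.58076757e-02,  9.06873815e-03,  1.61441096e-05]), 'tcp_pos': array([0.24191491, 0.62968332, 0.23046232]), 'tcp_rot': array([[-9.33491378e-01,  3.58599484e-01, -5.07866567e-04],
       [ 3.58599834e-01,  9.33490084e-01, -1.55604727e-03],
       [-8.39093435e-05, -1.63467757e-03, -9.99998660e-01]]), 'contact_force': array([-0.48453274, -0.44538334,  0.50154026]), 'torque': array([ 0.01603607,  0.00023667, -0.00399622]), 'grip_force': 0.0, 'gripper_width': 0.9979991364629753}
```

View pics/top0.png

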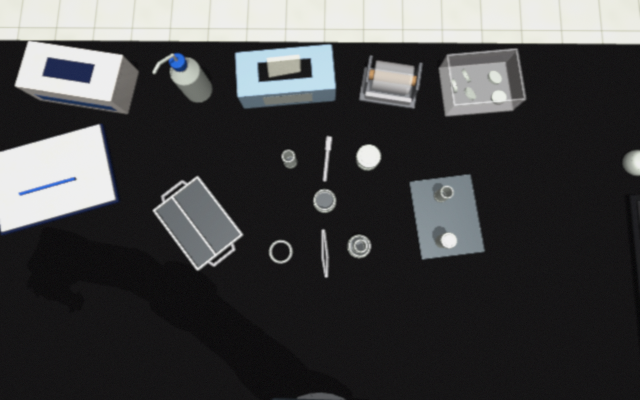

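View pics/side0.png

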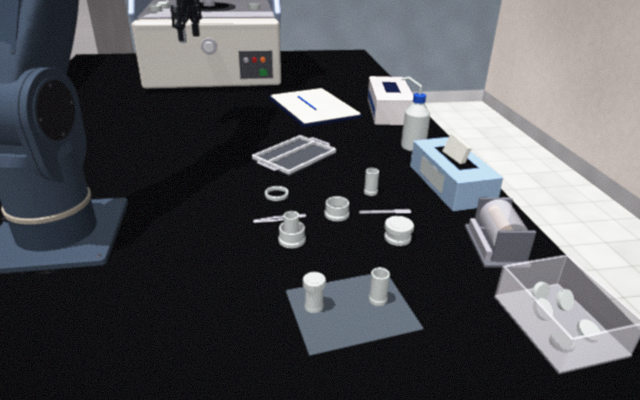

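The top view shows the tray at about (198,223), tall_b (289,158), jar (369,157), wide_b (324,201), ring (281,252), wide_a with tall_a inside (359,246), tall_c (446,192) and the vial (449,241). The side view agrees. I'll enlarge the top view next.

Run:
```python
import cv2
im=cv2.imread('pics/top0.png')
cv2.imwrite('pics/c1.png',cv2.resize(im[130:280,145:345],None,fx=4,fy=4,interpolation=cv2.INTER_CUBIC))
cv2.imwrite('pics/c2.png',cv2.resize(im[130:280,300:500],None,fx=4,fy=4,interpolation=cv2.INTER_CUBIC))
```

```text
(no output)
```

View pics/c1.png

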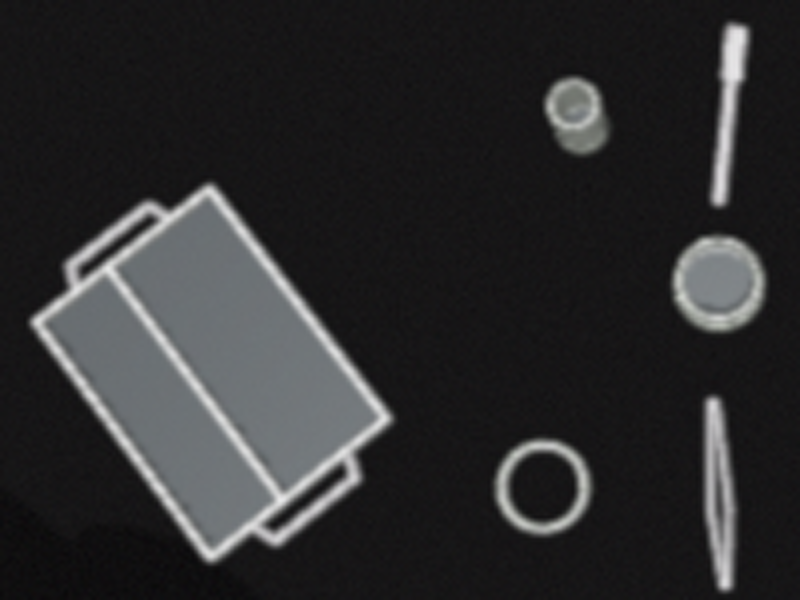

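View pics/c2.png

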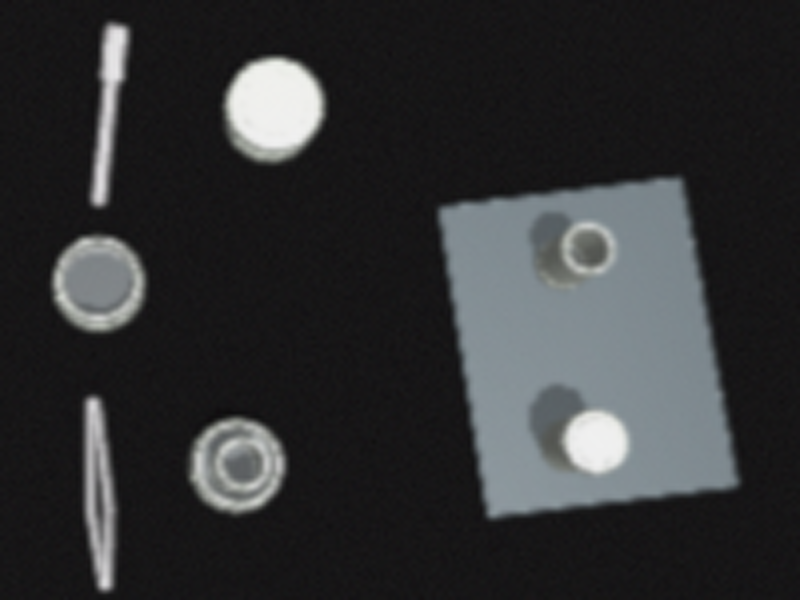

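The crops show tray corners in c1 at (210,184), (388,420), (210,560) and (34,320), with the wide row on the right. Rim centres are tall_b c1(573,104), wide_b c1(719,279), tall_a c2(242,463), wide_a c2(238,464), tall_c c2(588,248).

Run:
```python
from h import *
c=cam('top')
def m(n,x0,a,b,z):
    P=pt(c,x0+(a+.5)/4-.5,130+(b+.5)/4-.5,z);print(n,(P[:2]*1000).round(1),'r',round(np.hypot(*P[:2]),3));return P[:2]*1000
K=[m('corner',145,*q,.014) for q in [(210,184),(388,420),(210,560),(34,320)]]
for i in range(4): print(round(np.linalg.norm(K[i]-K[i-3]),1))
ctr=sum(K)/4
ex=(K[1]-K[0])+(K[2]-K[3]); yaw=np.arctan2(ex[1],ex[0])
# wide side = corners 0,1 ; y+ = from (3,2) to (0,1)
ey=(K[0]-K[3])+(K[1]-K[2]); 
print('ctr',ctr,'yaw',yaw,'cross',np.cross(ex,ey))
u=np.array([np.cos(yaw),np.sin(yaw)]);s=np.sign(np.cross(ex,ey));u=u*s; v=np.array([-u[1],u[0]])
for n,x,y in [('w1',-45,27),('w2',45,27),('t1',-58,-39),('t2',0,-39),('t3',58,-39)]:
    g=ctr+u*x+v*y; print(n,g.round(1),np.hypot(*g).round())
m('tall_b',145,573,104,.058);m('wide_b',145,719,279,.032);m('ring',145,543,487,.009)
m('tall_a',300,242,463,.061);m('wide_a',300,238,464,.032);m('tall_c',300,588,248,.061);m('vial',300,596,441,.063);m('jar',300,275,106,.036)
for n,a,b in [('swabT',735,30),('swabB',719,203),('twzT',712,402),('twzB',725,587)]: m(n,145,a,b,.003)
```

```text
corner [629.2 315. ] r 0.704
corner [485.7 197.3] r 0.524
corner [400.5 299.7] r 0.5
corner [542.7 417.7] r 0.685
185.6
133.3
184.8
134.3
ctr [514.5130365  307.43061109] yaw -2.4517544162626175 cross 99077.52198820937
w1 [566.4 315.2] 648.0
w2 [497. 258.] 560.0
t1 [534.4 374.4] 653.0
t2 [489.7 337.5] 595.0
t3 [445.  300.6] 537.0
tall_b [671.4  87. ] r 0.677
wide_b [572.2  -0.8] r 0.572
ring [447.6 102.9] r 0.459
tall_a [463.6 -84.1] r 0.471
wide_a [464.1 -84.1] r 0.472
tall_c [ 590.5 -282.3] r 0.655
vial [ 479.7 -283.1] r 0.557
jar [ 678.8 -105. ] r 0.687
swabT [735.5  -7.8] r 0.736
swabB [6.243e+02 3.000e-01] r 0.624
twzT [500.9   2.4] r 0.501
twzB [390.6  -7.4] r 0.391<stdin>:11: DeprecationWarning: Arrays of 2-dimensional vectors are deprecated. Use arrays of 3-dimensional vectors instead. (deprecated in NumPy 2.0)
<stdin>:12: DeprecationWarning: Arrays of 2-dimensional vectors are deprecated. Use arrays of 3-dimensional vectors instead. (deprecated in NumPy 2.0)
```

```bash
python3 -m jog '[{"x":30,"y":-38,"z":-7,"wz":-0.043,"claw":-1},{"x":30,"y":-38,"z":-7,"wz":-0.043,"claw":-1},{"x":30,"y":-38,"z":-7,"wz":-0.043,"claw":-1},{"x":30,"y":-38,"z":-7,"wz":-0.043,"claw":-1},{"x":30,"y":-38,"z":-7,"wz":-0.043,"claw":-1},{"x":30,"y":-38,"z":-7,"wz":-0.043,"claw":-1},{"x":30,"y":-38,"z":-7,"wz":-0.043,"claw":-1},{"x":30,"y":-38,"z":-7,"wz":-0.043,"claw":-1},{"x":30,"y":-38,"z":-7,"wz":-0.043,"claw":-1},{"x":30,"y":-38,"z":-7,"wz":-0.043,"claw":-1},{"x":30,"y":-38,"z":-7,"wz":-0.043,"claw":-1},{"x":30,"y":-38,"z":-7,"wz":-0.043,"claw":-1}]'
```

```text
$[0]: bad value
```

```bash
python3 -m jog '[{"x":30,"y":-38,"z":-7,"wx":0,"wy":0,"wz":-0.043,"claw":-1}]'; python3 -m jog --help | head -30
```

```text
t: 0.2
tcp_pos: [0.2662, 0.5968, 0.2237]
tcp_rot: [[-0.921, 0.39, -0.004], [0.39, 0.921, 0.003], [0.005, 0.002, -1.0]]
contact_force: [1.7, 0.0, -0.0]
gripper_width: 1.003
grip_force: 0.0invalid input: not JSON, or not a number
```

```bash
python3 -m jog '[{"x":31,"y":-39,"z":0,"wx":0,"wy":0,"wz":-0.039,"claw":-1},{"x":31,"y":-39,"z":0,"wx":0,"wy":0,"wz":-0.039,"claw":-1},{"x":31,"y":-39,"z":0,"wx":0,"wy":0,"wz":-0.039,"claw":-1},{"x":31,"y":-39,"z":0,"wx":0,"wy":0,"wz":-0.039,"claw":-1},{"x":31,"y":-39,"z":0,"wx":0,"wy":0,"wz":-0.039,"claw":-1},{"x":31,"y":-39,"z":0,"wx":0,"wy":0,"wz":-0.039,"claw":-1},{"x":31,"y":-39,"z":0,"wx":0,"wy":0,"wz":-0.039,"claw":-1},{"x":31,"y":-39,"z":0,"wx":0,"wy":0,"wz":-0.039,"claw":-1},{"x":31,"y":-39,"z":0,"wx":0,"wy":0,"wz":-0.039,"claw":-1},{"x":31,"y":-39,"z":0,"wx":0,"wy":0,"wz":-0.039,"claw":-1},{"x":31,"y":-39,"z":0,"wx":0,"wy":0,"wz":-0.039,"claw":-1},{"x":31,"y":-39,"z":0,"wx":0,"wy":0,"wz":-0.039,"claw":-1}]'
python3 -m jog '[{"x":27,"y":-37,"z":-3,"wx":0,"wy":0,"wz":0,"claw":-1},{"x":0,"y":0,"z":-40,"wx":0,"wy":0,"wz":0,"claw":-1},{"x":0,"y":0,"z":-40,"wx":0,"wy":0,"wz":0,"claw":-1},{"x":0,"y":0,"z":-10,"wx":0,"wy":0,"wz":0,"claw":-1},{"x":0,"y":0,"z":0,"wx":0,"wy":0,"wz":0,"claw":-1},{"x":0,"y":0,"z":0,"wx":0,"wy":0,"wz":0,"claw":-1},{"x":0,"y":0,"z":0,"wx":0,"wy":0,"wz":0,"claw":-1},{"x":0,"y":0,"z":0,"wx":0,"wy":0,"wz":0,"claw":-1}]'
python3 - <<'E'
from h import *
im,o=shot('wrist','w1.png');print(o['tcp_pos'],o['tcp_rot'],px(cam('wrist',o),[.6714,.087,.058]))
E
```

```text
t: 1.4
tcp_pos: [0.6449, 0.1224, 0.224]
tcp_rot: [[-0.638, 0.77, -0.001], [0.77, 0.638, 0.0], [0.0, -0.0, -1.0]]
contact_force: [1.0, 1.2, -0.7]
gripper_width: 0.997
grip_force: 0.0
t: 2.2
tcp_pos: [0.6719, 0.0875, 0.1332]
tcp_rot: [[-0.639, 0.769, 0.003], [0.769, 0.639, 0.0], [-0.001, 0.002, -1.0]]
contact_force: [-0.4, -0.4, -0.3]
gripper_width: 0.997
grip_force: 0.0
[0.67192851 0.08745713 0.13317826] [[-6.39148473e-01  7.69078345e-01  2.78004520e-03]
 [ 7.69082105e-01  6.39149801e-01  4.97201807e-04]
 [-1.39447819e-03  2.45586879e-03 -9.99996012e-01]] [315.60167179 207.22490549]
```

View pics/w1.png

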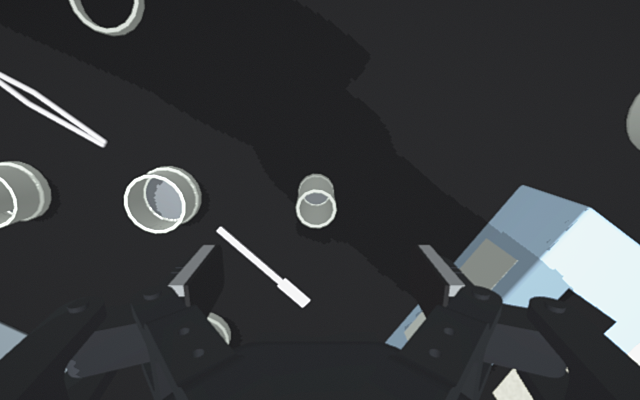

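The wrist view has tall_b's rim at (316,208), against (315.6,207.2) predicted from the top camera, so the calibration holds. I'll descend, grip and lift.

```bash
python3 -m jog '[{"x":0,"y":0,"z":-40,"wx":0,"wy":0,"wz":0,"claw":-1},{"x":0,"y":0,"z":-40,"wx":0,"wy":0,"wz":0,"claw":-1},{"x":0,"y":0,"z":-20,"wx":0,"wy":0,"wz":0,"claw":-1},{"x":0,"y":0,"z":-10,"wx":0,"wy":0,"wz":0,"claw":-1},{"x":0,"y":0,"z":0,"wx":0,"wy":0,"wz":0,"claw":1},{"x":0,"y":0,"z":0,"wx":0,"wy":0,"wz":0,"claw":1},{"x":0,"y":0,"z":0,"wx":0,"wy":0,"wz":0,"claw":1},{"x":0,"y":0,"z":0,"wx":0,"wy":0,"wz":0,"claw":1},{"x":0,"y":0,"z":0,"wx":0,"wy":0,"wz":0,"claw":1},{"x":0,"y":0,"z":0,"wx":0,"wy":0,"wz":0,"claw":1},{"x":0,"y":0,"z":0,"wx":0,"wy":0,"wz":0,"claw":1},{"x":0,"y":0,"z":0,"wx":0,"wy":0,"wz":0,"claw":1}]'
```

```text
t: 3.45
tcp_pos: [0.672, 0.0872, 0.0229]
tcp_rot: [[-0.639, 0.769, 0.002], [0.769, 0.639, 0.0], [-0.001, 0.002, -1.0]]
contact_force: [-1.1, 0.5, 6.8]
gripper_width: 0.329
grip_force: 59.3
```

```bash
python3 -m jog '[{"x":0,"y":0,"z":15,"wx":0,"wy":0,"wz":0,"claw":1},{"x":0,"y":0,"z":30,"wx":0,"wy":0,"wz":0,"claw":1},{"x":0,"y":0,"z":35,"wx":0,"wy":0,"wz":0,"claw":1},{"x":-12,"y":27,"z":20,"wx":0,"wy":0,"wz":0,"claw":1},{"x":-19,"y":40,"z":0,"wx":0,"wy":0,"wz":0,"claw":1},{"x":-19,"y":40,"z":0,"wx":0,"wy":0,"wz":0,"claw":1},{"x":-19,"y":40,"z":0,"wx":0,"wy":0,"wz":0,"claw":1},{"x":-19,"y":40,"z":0,"wx":0,"wy":0,"wz":0,"claw":1},{"x":-19,"y":40,"z":0,"wx":0,"wy":0,"wz":0,"claw":1},{"x":-19,"y":40,"z":0,"wx":0,"wy":0,"wz":0,"claw":1},{"x":-12,"y":20,"z":0,"wx":0,"wy":0,"wz":0,"claw":1},{"x":0,"y":0,"z":0,"wx":0,"wy":0,"wz":0,"claw":1}]'
python3 -m jog '[{"x":0,"y":0,"z":0,"wx":0,"wy":0,"wz":0,"claw":1},{"x":0,"y":0,"z":-30,"wx":0,"wy":0,"wz":0,"claw":1},{"x":0,"y":0,"z":-20,"wx":0,"wy":0,"wz":0,"claw":1},{"x":0,"y":0,"z":0,"wx":0,"wy":0,"wz":0,"claw":1},{"x":0,"y":0,"z":0,"wx":0,"wy":0,"wz":0,"claw":1}]'
python3 - <<'E'
from h import *
im,o=shot('wrist','w2.png');c=cam('wrist',o);print(o['tcp_pos'])
t=np.array([514.5,307.4]);a=0.690;u=-np.array([np.cos(a),np.sin(a)]);v=np.array([-u[1],u[0]])
for x,y in [(93,68),(-93,68),(-93,-68),(93,-68),(93,-12),(-93,-12)]: print(x,y,px(c,[*(t+u*x+v*y)/1000,.014]).round())
E
```

```text
t: 4.65
tcp_pos: [0.5299, 0.3794, 0.1223]
tcp_rot: [[-0.644, 0.765, -0.001], [0.765, 0.644, 0.003], [0.003, 0.001, -1.0]]
contact_force: [0.3, 0.2, -0.7]
gripper_width: 0.324
grip_force: 59.0
t: 5.15
tcp_pos: [0.5341, 0.3728, 0.072]
tcp_rot: [[-0.637, 0.771, 0.0], [0.771, 0.637, -0.001], [-0.001, -0.0, -1.0]]
contact_force: [0.6, -0.3, 0.4]
gripper_width: 0.326
grip_force: 59.1
[0.53407683 0.37281464 0.07203393]
93 68 [121. 346.]
-93 68 [364. 346.]
-93 -68 [372. 171.]
93 -68 [ 88. 171.]
93 -12 [103. 250.]
-93 -12 [369. 250.]
```

View pics/w2.png

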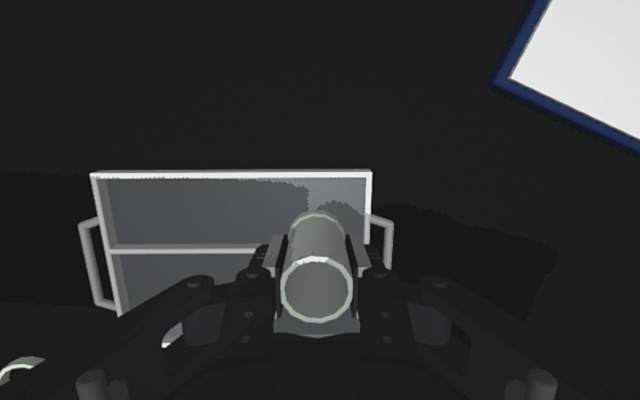

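The tray corners appear at (372,171) and (92,173), close to the predicted ones. The cup is held well, so I'll lower it, release and rise.

```bash
python3 -m jog '[{"x":0,"y":0,"z":-25,"wx":0,"wy":0,"wz":0,"claw":1},{"x":0,"y":0,"z":-14,"wx":0,"wy":0,"wz":0,"claw":1},{"x":0,"y":0,"z":-5,"wx":0,"wy":0,"wz":0,"claw":1},{"x":0,"y":0,"z":0,"wx":0,"wy":0,"wz":0,"claw":1},{"x":0,"y":0,"z":0,"wx":0,"wy":0,"wz":0,"claw":0},{"x":0,"y":0,"z":0,"wx":0,"wy":0,"wz":0,"claw":0},{"x":0,"y":0,"z":0,"wx":0,"wy":0,"wz":0,"claw":0},{"x":0,"y":0,"z":0,"wx":0,"wy":0,"wz":0,"claw":0}]'
python3 -m jog '[{"x":0,"y":0,"z":10,"wx":0,"wy":0,"wz":0,"claw":0},{"x":0,"y":0,"z":20,"wx":0,"wy":0,"wz":0,"claw":0},{"x":0,"y":0,"z":40,"wx":0,"wy":0,"wz":0,"claw":0},{"x":0,"y":0,"z":40,"wx":0,"wy":0,"wz":0,"claw":0},{"x":0,"y":0,"z":0,"wx":0,"wy":0,"wz":0,"claw":0}]'
python3 - <<'E'
from h import *
im,o=shot('wrist','w3.png');c=cam('wrist',o);print(o['tcp_pos'],px(c,[.5344,.3744,.062]))
E
```

```text
t: 6.0
tcp_pos: [0.5332, 0.3742, 0.0275]
tcp_rot: [[-0.639, 0.769, 0.0], [0.769, 0.639, 0.0], [-0.0, 0.0, -1.0]]
contact_force: [0.3, -0.4, 1.0]
gripper_width: 0.5
grip_force: 0.0
t: 6.5
tcp_pos: [0.536, 0.3756, 0.1438]
tcp_rot: [[-0.638, 0.77, 0.008], [0.77, 0.638, 0.006], [-0.001, 0.01, -1.0]]
contact_force: [0.1, -0.1, 0.8]
gripper_width: 0.494
grip_force: 0.0
[0.53599304 0.37558654 0.14383919] [313.10545049 204.63860155]
```

View pics/w3.png

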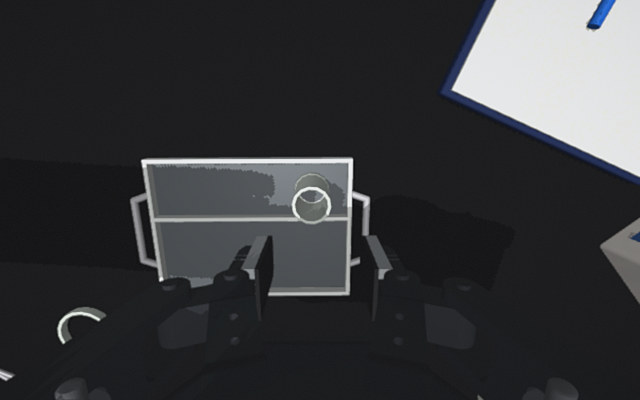

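tall_b stands upright in the narrow row, rim at (311,205). Next is tall_c.

```bash
python3 -m jog '[{"x":4,"y":-47,"z":0,"wx":0,"wy":0,"wz":0,"claw":-1},{"x":4,"y":-47,"z":0,"wx":0,"wy":0,"wz":0,"claw":-1},{"x":4,"y":-47,"z":0,"wx":0,"wy":0,"wz":0,"claw":-1},{"x":4,"y":-47,"z":0,"wx":0,"wy":0,"wz":0,"claw":-1},{"x":4,"y":-47,"z":0,"wx":0,"wy":0,"wz":0,"claw":-1},{"x":4,"y":-47,"z":0,"wx":0,"wy":0,"wz":0,"claw":-1},{"x":4,"y":-47,"z":0,"wx":0,"wy":0,"wz":0,"claw":-1},{"x":4,"y":-47,"z":0,"wx":0,"wy":0,"wz":0,"claw":-1},{"x":4,"y":-47,"z":0,"wx":0,"wy":0,"wz":0,"claw":-1},{"x":4,"y":-47,"z":0,"wx":0,"wy":0,"wz":0,"claw":-1},{"x":4,"y":-47,"z":0,"wx":0,"wy":0,"wz":0,"claw":-1},{"x":4,"y":-47,"z":0,"wx":0,"wy":0,"wz":0,"claw":-1}]'
python3 -m jog '[{"x":4,"y":-47,"z":0,"wx":0,"wy":0,"wz":0,"claw":-1},{"x":4,"y":-46,"z":0,"wx":0,"wy":0,"wz":0,"claw":-1},{"x":0,"y":0,"z":0,"wx":0,"wy":0,"wz":0,"claw":-1},{"x":0,"y":0,"z":0,"wx":0,"wy":0,"wz":0,"claw":-1},{"x":0,"y":0,"z":0,"wx":0,"wy":0,"wz":0,"claw":-1}]'
python3 - <<'E'
from h import *
im,o=shot('wrist','w4.png');c=cam('wrist',o);print(o['tcp_pos'],o['tcp_rot'][:,1],px(c,[.5905,-.2823,.061]),px(c,[.4797,-.2831,.063]))
E
```

```text
t: 7.75
tcp_pos: [0.5805, -0.1916, 0.1368]
tcp_rot: [[-0.639, 0.769, -0.001], [0.769, 0.639, 0.0], [0.001, -0.0, -1.0]]
contact_force: [0.4, 0.6, -0.3]
gripper_width: 0.998
grip_force: 0.0
t: 8.25
tcp_pos: [0.589, -0.2813, 0.1367]
tcp_rot: [[-0.64, 0.769, -0.001], [0.769, 0.64, 0.001], [0.002, 0.0, -1.0]]
contact_force: [-0.4, 0.3, -0.2]
gripper_width: 0.998
grip_force: 0.0
[ 0.58896967 -0.28130915  0.13668902] [7.68548869e-01 6.39791063e-01 1.79201983e-04] [317.52763376 209.59069652] [189.78506102 110.12201171]
```

View pics/w4.png

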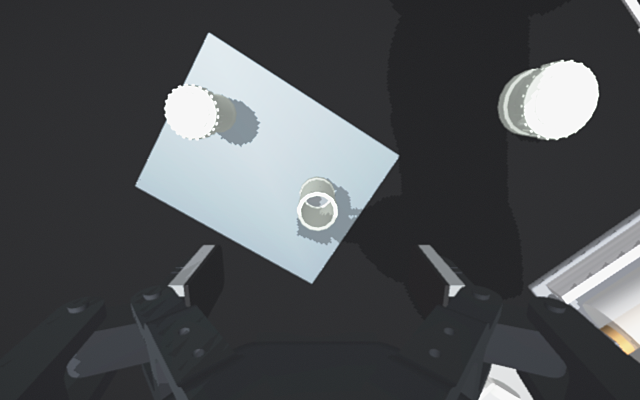

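tall_c's rim is at (317,211), as predicted, with the fingers clear of the vial at (191,111).

```bash
python3 -m jog '[{"x":1,"y":-1,"z":-40,"wx":0,"wy":0,"wz":0,"claw":-1},{"x":0,"y":0,"z":-40,"wx":0,"wy":0,"wz":0,"claw":-1},{"x":0,"y":0,"z":-21,"wx":0,"wy":0,"wz":0,"claw":-1},{"x":0,"y":0,"z":-10,"wx":0,"wy":0,"wz":0,"claw":-1},{"x":0,"y":0,"z":0,"wx":0,"wy":0,"wz":0,"claw":1},{"x":0,"y":0,"z":0,"wx":0,"wy":0,"wz":0,"claw":1},{"x":0,"y":0,"z":0,"wx":0,"wy":0,"wz":0,"claw":1},{"x":0,"y":0,"z":0,"wx":0,"wy":0,"wz":0,"claw":1},{"x":0,"y":0,"z":0,"wx":0,"wy":0,"wz":0,"claw":1},{"x":0,"y":0,"z":0,"wx":0,"wy":0,"wz":0,"claw":1},{"x":0,"y":0,"z":0,"wx":0,"wy":0,"wz":0,"claw":1},{"x":0,"y":0,"z":0,"wx":0,"wy":0,"wz":0,"claw":1}]'
```

```text
t: 9.5
tcp_pos: [0.5908, -0.2842, 0.0279]
tcp_rot: [[-0.639, 0.769, 0.002], [0.769, 0.639, -0.001], [-0.002, 0.001, -1.0]]
contact_force: [-1.0, 0.3, 5.2]
gripper_width: 0.341
grip_force: 58.7
```

```bash
python3 -m jog '[{"x":0,"y":0,"z":20,"wx":0,"wy":0,"wz":0,"claw":1},{"x":0,"y":0,"z":40,"wx":0,"wy":0,"wz":0,"claw":1},{"x":0,"y":0,"z":40,"wx":0,"wy":0,"wz":0,"claw":1},{"x":-8,"y":30,"z":20,"wx":0,"wy":0,"wz":0,"claw":1},{"x":-8,"y":48,"z":0,"wx":0,"wy":0,"wz":0,"claw":1},{"x":-8,"y":48,"z":0,"wx":0,"wy":0,"wz":0,"claw":1},{"x":-8,"y":48,"z":0,"wx":0,"wy":0,"wz":0,"claw":1},{"x":-8,"y":48,"z":0,"wx":0,"wy":0,"wz":0,"claw":1},{"x":-8,"y":48,"z":0,"wx":0,"wy":0,"wz":0,"claw":1},{"x":-8,"y":48,"z":0,"wx":0,"wy":0,"wz":0,"claw":1},{"x":-8,"y":48,"z":0,"wx":0,"wy":0,"wz":0,"claw":1},{"x":-8,"y":48,"z":0,"wx":0,"wy":0,"wz":0,"claw":1}]'
python3 -m jog '[{"x":-8,"y":48,"z":0,"wx":0,"wy":0,"wz":0,"claw":1},{"x":-8,"y":48,"z":0,"wx":0,"wy":0,"wz":0,"claw":1},{"x":-8,"y":48,"z":0,"wx":0,"wy":0,"wz":0,"claw":1},{"x":-5,"y":40,"z":0,"wx":0,"wy":0,"wz":0,"claw":1},{"x":0,"y":22,"z":0,"wx":0,"wy":0,"wz":0,"claw":1},{"x":0,"y":0,"z":0,"wx":0,"wy":0,"wz":0,"claw":1},{"x":0,"y":0,"z":0,"wx":0,"wy":0,"wz":0,"claw":1},{"x":0,"y":0,"z":0,"wx":0,"wy":0,"wz":0,"claw":1}]'
```

```text
t: 10.7
tcp_pos: [0.5178, 0.132, 0.1472]
tcp_rot: [[-0.639, 0.769, 0.002], [0.769, 0.639, 0.001], [-0.0, 0.002, -1.0]]
contact_force: [0.5, -0.6, 0.1]
gripper_width: 0.341
grip_force: 59.1
t: 11.5
tcp_pos: [0.4895, 0.3347, 0.1467]
tcp_rot: [[-0.638, 0.77, 0.001], [0.77, 0.638, -0.0], [-0.001, 0.0, -1.0]]
contact_force: [0.2, 0.3, 1.1]
gripper_width: 0.338
grip_force: 59.2
```

Lower to z = 29.5 mm at t2, then release and rise.

```bash
python3 -m jog '[{"x":0,"y":3,"z":-40,"wx":0,"wy":0,"wz":0,"claw":1},{"x":0,"y":0,"z":-40,"wx":0,"wy":0,"wz":0,"claw":1},{"x":0,"y":0,"z":-20,"wx":0,"wy":0,"wz":0,"claw":1},{"x":0,"y":0,"z":-12,"wx":0,"wy":0,"wz":0,"claw":1},{"x":0,"y":0,"z":-5,"wx":0,"wy":0,"wz":0,"claw":1},{"x":0,"y":0,"z":0,"wx":0,"wy":0,"wz":0,"claw":1},{"x":0,"y":0,"z":0,"wx":0,"wy":0,"wz":0,"claw":1}]'
python3 -m jog '[{"x":0,"y":0,"z":0,"wx":0,"wy":0,"wz":0,"claw":0},{"x":0,"y":0,"z":0,"wx":0,"wy":0,"wz":0,"claw":0},{"x":0,"y":0,"z":0,"wx":0,"wy":0,"wz":0,"claw":0},{"x":0,"y":0,"z":0,"wx":0,"wy":0,"wz":0,"claw":0},{"x":0,"y":0,"z":10,"wx":0,"wy":0,"wz":0,"claw":0},{"x":0,"y":0,"z":20,"wx":0,"wy":0,"wz":0,"claw":0},{"x":0,"y":0,"z":40,"wx":0,"wy":0,"wz":0,"claw":0},{"x":0,"y":0,"z":40,"wx":0,"wy":0,"wz":0,"claw":0},{"x":0,"y":0,"z":0,"wx":0,"wy":0,"wz":0,"claw":0}]'
python3 - <<'E'
from h import *
im,o=shot('wrist','w5.png');print(o['tcp_pos'])
E
```

```text
t: 12.2
tcp_pos: [0.4899, 0.3391, 0.0303]
tcp_rot: [[-0.638, 0.77, 0.001], [0.77, 0.638, 0.001], [-0.0, 0.002, -1.0]]
contact_force: [-0.1, -0.5, 0.1]
gripper_width: 0.338
grip_force: 59.4
t: 13.1
tcp_pos: [0.4918, 0.3406, 0.1452]
tcp_rot: [[-0.638, 0.77, 0.007], [0.77, 0.638, 0.005], [-0.0, 0.009, -1.0]]
contact_force: [0.6, -0.9, -0.9]
gripper_width: 0.502
grip_force: 0.0
[0.49177306 0.34055065 0.14520118]
```

View pics/w5.png

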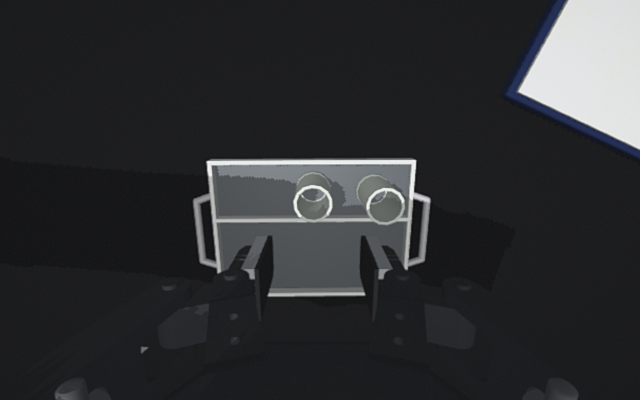

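Both talls stand in the row, rims at (313,203) and (385,206). Now tall_a, which is inside wide_a.

```bash
python3 -m jog '[{"x":-3,"y":-47,"z":0,"wx":0,"wy":0,"wz":0,"claw":-1},{"x":-3,"y":-47,"z":0,"wx":0,"wy":0,"wz":0,"claw":-1},{"x":-3,"y":-47,"z":0,"wx":0,"wy":0,"wz":0,"claw":-1},{"x":-3,"y":-47,"z":0,"wx":0,"wy":0,"wz":0,"claw":-1},{"x":-3,"y":-47,"z":0,"wx":0,"wy":0,"wz":0,"claw":-1},{"x":-3,"y":-47,"z":0,"wx":0,"wy":0,"wz":0,"claw":-1},{"x":-3,"y":-47,"z":0,"wx":0,"wy":0,"wz":0,"claw":-1},{"x":-3,"y":-47,"z":0,"wx":0,"wy":0,"wz":0,"claw":-1},{"x":-2,"y":-47,"z":0,"wx":0,"wy":0,"wz":0,"claw":-1},{"x":0,"y":0,"z":0,"wx":0,"wy":0,"wz":0,"claw":-1},{"x":0,"y":0,"z":0,"wx":0,"wy":0,"wz":0,"claw":-1},{"x":0,"y":0,"z":0,"wx":0,"wy":0,"wz":0,"claw":-1}]'
python3 - <<'E'
from h import *
im,o=shot('wrist','w6.png');c=cam('wrist',o);print(o['tcp_pos'],px(c,[.4636,-.0841,.061]),px(c,[.4641,-.0841,.032]))
E
```

```text
t: 14.35
tcp_pos: [0.4629, -0.0827, 0.1389]
tcp_rot: [[-0.64, 0.769, -0.001], [0.769, 0.64, 0.001], [0.001, -0.0, -1.0]]
contact_force: [0.5, -0.2, -0.2]
gripper_width: 0.999
grip_force: 0.0
[ 0.46288714 -0.08272119  0.13890252] [316.38007256 208.36508798] [316.82510007 198.73205957]
```

View pics/w6.png

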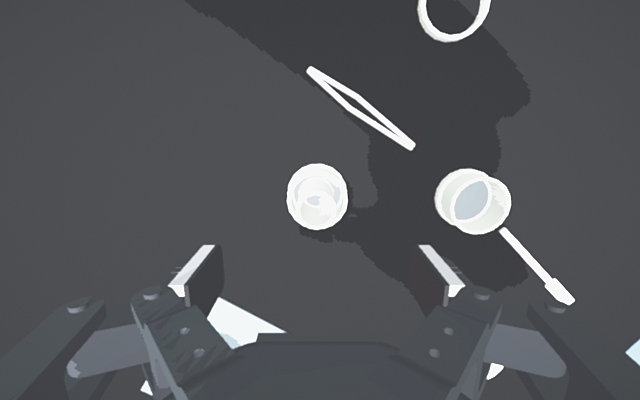

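tall_a's rim is at about (318,209) and wide_a's at (317,197), both as predicted. I'll grip tall_a above wide_a's rim.

```bash
python3 -m jog '[{"x":0,"y":-1,"z":-40,"wx":0,"wy":0,"wz":0,"claw":-1},{"x":0,"y":0,"z":-40,"wx":0,"wy":0,"wz":0,"claw":-1},{"x":0,"y":0,"z":-15,"wx":0,"wy":0,"wz":0,"claw":-1},{"x":0,"y":0,"z":-8,"wx":0,"wy":0,"wz":0,"claw":-1},{"x":0,"y":0,"z":0,"wx":0,"wy":0,"wz":0,"claw":1},{"x":0,"y":0,"z":0,"wx":0,"wy":0,"wz":0,"claw":1},{"x":0,"y":0,"z":0,"wx":0,"wy":0,"wz":0,"claw":1},{"x":0,"y":0,"z":0,"wx":0,"wy":0,"wz":0,"claw":1},{"x":0,"y":0,"z":0,"wx":0,"wy":0,"wz":0,"claw":1},{"x":0,"y":0,"z":0,"wx":0,"wy":0,"wz":0,"claw":1},{"x":0,"y":0,"z":0,"wx":0,"wy":0,"wz":0,"claw":1},{"x":0,"y":0,"z":0,"wx":0,"wy":0,"wz":0,"claw":1}]'
python3 -m jog '[{"x":0,"y":0,"z":10,"wx":0,"wy":0,"wz":0,"claw":1},{"x":0,"y":0,"z":20,"wx":0,"wy":0,"wz":0,"claw":1},{"x":0,"y":0,"z":20,"wx":0,"wy":0,"wz":0,"claw":1},{"x":0,"y":0,"z":30,"wx":0,"wy":0,"wz":0,"claw":1},{"x":0,"y":0,"z":40,"wx":0,"wy":0,"wz":0,"claw":1},{"x":0,"y":0,"z":0,"wx":0,"wy":0,"wz":0,"claw":1}]'
python3 - <<'E'
from h import *
im,o=shot('side','s1.png');print(o['tcp_pos'])
E
```

```text
t: 15.6
tcp_pos: [0.4638, -0.0849, 0.0374]
tcp_rot: [[-0.639, 0.769, 0.002], [0.769, 0.639, 0.0], [-0.001, 0.002, -1.0]]
contact_force: [-1.4, 0.5, 8.5]
gripper_width: 0.322
grip_force: 58.5
t: 16.2
tcp_pos: [0.4653, -0.0855, 0.1612]
tcp_rot: [[-0.638, 0.77, 0.008], [0.77, 0.638, -0.001], [-0.005, 0.006, -1.0]]
contact_force: [0.9, -0.0, -0.8]
gripper_width: 0.325
grip_force: 59.2
[ 0.46530296 -0.08552974  0.1612266 ]
```

View pics/s1.png

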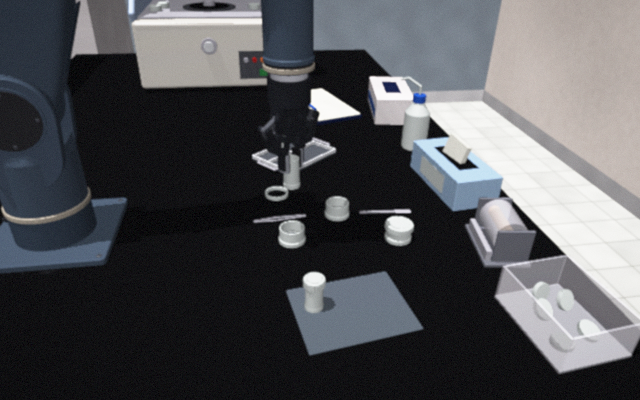

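tall_a is lifted out at (292,175) and wide_a stayed standing at (292,234). Carry it to t3.

```bash
python3 -m jog '[{"x":-2,"y":48,"z":0,"wx":0,"wy":0,"wz":0,"claw":1},{"x":-2,"y":48,"z":0,"wx":0,"wy":0,"wz":0,"claw":1},{"x":-2,"y":48,"z":0,"wx":0,"wy":0,"wz":0,"claw":1},{"x":-2,"y":48,"z":0,"wx":0,"wy":0,"wz":0,"claw":1},{"x":-2,"y":48,"z":0,"wx":0,"wy":0,"wz":0,"claw":1},{"x":-3,"y":48,"z":0,"wx":0,"wy":0,"wz":0,"claw":1},{"x":-3,"y":48,"z":0,"wx":0,"wy":0,"wz":0,"claw":1},{"x":-3,"y":30,"z":0,"wx":0,"wy":0,"wz":0,"claw":1},{"x":0,"y":20,"z":0,"wx":0,"wy":0,"wz":0,"claw":1},{"x":0,"y":0,"z":0,"wx":0,"wy":0,"wz":0,"claw":1},{"x":0,"y":0,"z":0,"wx":0,"wy":0,"wz":0,"claw":1},{"x":0,"y":0,"z":0,"wx":0,"wy":0,"wz":0,"claw":1}]'
```

```text
t: 17.45
tcp_pos: [0.4444, 0.2991, 0.1561]
tcp_rot: [[-0.637, 0.771, -0.0], [0.771, 0.637, -0.001], [-0.001, -0.001, -1.0]]
contact_force: [0.8, -0.5, -1.1]
gripper_width: 0.32
grip_force: 59.2
```

```bash
python3 -m jog '[{"x":0,"y":1,"z":-40,"wx":0,"wy":0,"wz":0,"claw":1},{"x":0,"y":0,"z":-40,"wx":0,"wy":0,"wz":0,"claw":1},{"x":0,"y":0,"z":-20,"wx":0,"wy":0,"wz":0,"claw":1},{"x":0,"y":0,"z":-12,"wx":0,"wy":0,"wz":0,"claw":1},{"x":0,"y":0,"z":-5,"wx":0,"wy":0,"wz":0,"claw":1},{"x":0,"y":0,"z":0,"wx":0,"wy":0,"wz":0,"claw":1},{"x":0,"y":0,"z":0,"wx":0,"wy":0,"wz":0,"claw":1}]'
python3 -m jog '[{"x":0,"y":0,"z":0,"wx":0,"wy":0,"wz":0,"claw":0},{"x":0,"y":0,"z":0,"wx":0,"wy":0,"wz":0,"claw":0},{"x":0,"y":0,"z":0,"wx":0,"wy":0,"wz":0,"claw":0},{"x":0,"y":0,"z":0,"wx":0,"wy":0,"wz":0,"claw":0},{"x":0,"y":0,"z":10,"wx":0,"wy":0,"wz":0,"claw":0},{"x":0,"y":0,"z":20,"wx":0,"wy":0,"wz":0,"claw":0},{"x":0,"y":0,"z":40,"wx":0,"wy":0,"wz":0,"claw":0},{"x":0,"y":0,"z":40,"wx":0,"wy":0,"wz":0,"claw":0},{"x":0,"y":0,"z":0,"wx":0,"wy":0,"wz":0,"claw":0},{"x":0,"y":0,"z":0,"wx":0,"wy":0,"wz":0,"claw":0}]'
python3 - <<'E'
from h import *
im,o=shot('wrist','w7.png');print(o['tcp_pos'])
E
```

```text
t: 18.15
tcp_pos: [0.4447, 0.3022, 0.0403]
tcp_rot: [[-0.638, 0.77, 0.001], [0.77, 0.638, 0.001], [-0.0, 0.002, -1.0]]
contact_force: [-0.2, -0.5, -0.5]
gripper_width: 0.322
grip_force: 59.3
t: 19.15
tcp_pos: [0.4444, 0.3025, 0.1508]
tcp_rot: [[-0.639, 0.769, 0.002], [0.769, 0.639, 0.002], [0.0, 0.003, -1.0]]
contact_force: [-0.7, -0.7, 0.1]
gripper_width: 0.497
grip_force: 0.0
[0.4444327  0.30245943 0.15078231]
```

View pics/w7.png

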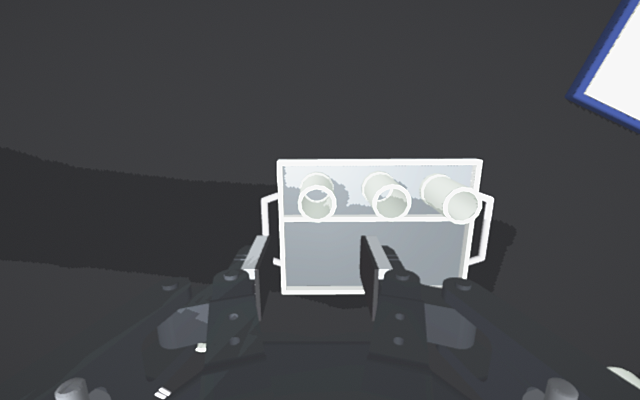

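Three talls stand in the narrow row, rims at (317,203), (390,202) and (461,206). Next is wide_a.

```bash
python3 -m jog '[{"x":2,"y":-48,"z":0,"wx":0,"wy":0,"wz":0,"claw":-1},{"x":2,"y":-48,"z":0,"wx":0,"wy":0,"wz":0,"claw":-1},{"x":2,"y":-48,"z":0,"wx":0,"wy":0,"wz":0,"claw":-1},{"x":2,"y":-48,"z":0,"wx":0,"wy":0,"wz":0,"claw":-1},{"x":2,"y":-48,"z":0,"wx":0,"wy":0,"wz":0,"claw":-1},{"x":3,"y":-48,"z":0,"wx":0,"wy":0,"wz":0,"claw":-1},{"x":3,"y":-48,"z":0,"wx":0,"wy":0,"wz":0,"claw":-1},{"x":3,"y":-40,"z":0,"wx":0,"wy":0,"wz":0,"claw":-1},{"x":1,"y":-10,"z":-20,"wx":0,"wy":0,"wz":0,"claw":-1},{"x":0,"y":0,"z":-40,"wx":0,"wy":0,"wz":0,"claw":-1},{"x":0,"y":0,"z":0,"wx":0,"wy":0,"wz":0,"claw":-1},{"x":0,"y":0,"z":0,"wx":0,"wy":0,"wz":0,"claw":-1}]'
python3 - <<'E'
from h import *
im,o=shot('wrist','w8.png');c=cam('wrist',o);P=px(c,[.464,-.0845,.032]);print(o['tcp_pos'],P)
cv2.imwrite('pics/w8c.png',im[60:360,160:480,::-1])
E
```

```text
t: 20.4
tcp_pos: [0.4629, -0.0837, 0.0887]
tcp_rot: [[-0.639, 0.769, -0.004], [0.769, 0.639, 0.0], [0.003, -0.003, -1.0]]
contact_force: [-0.3, 0.0, 0.1]
gripper_width: 0.999
grip_force: 0.0
[ 0.46287976 -0.08365758  0.08873083] [317.57674316 217.28179011]
```

View pics/w8c.png

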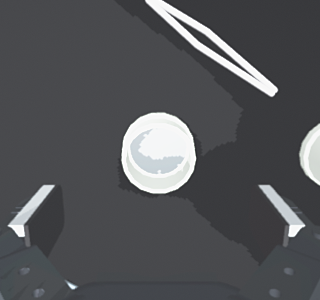

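wide_a is empty and centred at about (318,216), as predicted. I'll descend and grip.

```bash
python3 -m jog '[{"x":1,"y":-1,"z":-40,"wx":0,"wy":0,"wz":0,"claw":-1},{"x":0,"y":0,"z":-25,"wx":0,"wy":0,"wz":0,"claw":-1},{"x":0,"y":0,"z":-12,"wx":0,"wy":0,"wz":0,"claw":-1},{"x":0,"y":0,"z":-4,"wx":0,"wy":0,"wz":0,"claw":-1},{"x":0,"y":0,"z":0,"wx":0,"wy":0,"wz":0,"claw":-1},{"x":0,"y":0,"z":0,"wx":0,"wy":0,"wz":0,"claw":1},{"x":0,"y":0,"z":0,"wx":0,"wy":0,"wz":0,"claw":1},{"x":0,"y":0,"z":0,"wx":0,"wy":0,"wz":0,"claw":1},{"x":0,"y":0,"z":0,"wx":0,"wy":0,"wz":0,"claw":1},{"x":0,"y":0,"z":0,"wx":0,"wy":0,"wz":0,"claw":1},{"x":0,"y":0,"z":0,"wx":0,"wy":0,"wz":0,"claw":1},{"x":0,"y":0,"z":0,"wx":0,"wy":0,"wz":0,"claw":1}]'
```

```text
t: 21.65
tcp_pos: [0.4656, -0.0849, 0.0099]
tcp_rot: [[-0.638, 0.77, 0.002], [0.77, 0.638, 0.0], [-0.001, 0.002, -1.0]]
contact_force: [-2.7, 0.8, 19.7]
gripper_width: 0.583
grip_force: 59.2
```

```bash
python3 -m jog '[{"x":0,"y":0,"z":10,"wx":0,"wy":0,"wz":0,"claw":1},{"x":0,"y":0,"z":30,"wx":0,"wy":0,"wz":0,"claw":1},{"x":0,"y":0,"z":40,"wx":0,"wy":0,"wz":0,"claw":1},{"x":3,"y":20,"z":25,"wx":0,"wy":0,"wz":0,"claw":1},{"x":4,"y":45,"z":0,"wx":0,"wy":0,"wz":0,"claw":1},{"x":4,"y":45,"z":0,"wx":0,"wy":0,"wz":0,"claw":1},{"x":4,"y":45,"z":0,"wx":0,"wy":0,"wz":0,"claw":1},{"x":4,"y":45,"z":0,"wx":0,"wy":0,"wz":0,"claw":1},{"x":4,"y":45,"z":0,"wx":0,"wy":0,"wz":0,"claw":1},{"x":4,"y":45,"z":0,"wx":0,"wy":0,"wz":0,"claw":1},{"x":4,"y":35,"z":0,"wx":0,"wy":0,"wz":0,"claw":1},{"x":4,"y":20,"z":0,"wx":0,"wy":0,"wz":0,"claw":1}]'
python3 -m jog '[{"x":0,"y":0,"z":0,"wx":0,"wy":0,"wz":0,"claw":1},{"x":0,"y":0,"z":-20,"wx":0,"wy":0,"wz":0,"claw":1},{"x":0,"y":0,"z":0,"wx":0,"wy":0,"wz":0,"claw":1},{"x":0,"y":0,"z":0,"wx":0,"wy":0,"wz":0,"claw":1}]'
```

```text
t: 22.85
tcp_pos: [0.4994, 0.2641, 0.1138]
tcp_rot: [[-0.642, 0.767, 0.0], [0.767, 0.642, 0.002], [0.001, 0.001, -1.0]]
contact_force: [0.1, -1.0, -0.4]
gripper_width: 0.579
grip_force: 62.6
t: 23.25
tcp_pos: [0.4999, 0.259, 0.0936]
tcp_rot: [[-0.638, 0.77, -0.001], [0.77, 0.638, -0.001], [-0.0, -0.001, -1.0]]
contact_force: [-0.1, 0.3, -0.7]
gripper_width: 0.576
grip_force: 62.6
```

```bash
python3 -m jog '[{"x":0,"y":1,"z":-40,"wx":0,"wy":0,"wz":0,"claw":1},{"x":0,"y":0,"z":-20,"wx":0,"wy":0,"wz":0,"claw":1},{"x":0,"y":0,"z":-12,"wx":0,"wy":0,"wz":0,"claw":1},{"x":0,"y":0,"z":-7,"wx":0,"wy":0,"wz":0,"claw":1},{"x":0,"y":0,"z":0,"wx":0,"wy":0,"wz":0,"claw":1},{"x":0,"y":0,"z":0,"wx":0,"wy":0,"wz":0,"claw":1}]'
```

```text
t: 23.85
tcp_pos: [0.5008, 0.2612, 0.0152]
tcp_rot: [[-0.639, 0.77, 0.001], [0.77, 0.639, 0.001], [-0.0, 0.001, -1.0]]
contact_force: [-0.2, -0.3, -0.8]
gripper_width: 0.577
grip_force: 62.6
```

```bash
python3 -m jog '[{"x":0,"y":0,"z":0,"wx":0,"wy":0,"wz":0,"claw":-0.4},{"x":0,"y":0,"z":0,"wx":0,"wy":0,"wz":0,"claw":-0.4},{"x":0,"y":0,"z":0,"wx":0,"wy":0,"wz":0,"claw":-0.4},{"x":0,"y":0,"z":0,"wx":0,"wy":0,"wz":0,"claw":-0.4},{"x":0,"y":0,"z":10,"wx":0,"wy":0,"wz":0,"claw":-0.4},{"x":0,"y":0,"z":20,"wx":0,"wy":0,"wz":0,"claw":-0.4},{"x":0,"y":0,"z":40,"wx":0,"wy":0,"wz":0,"claw":-0.4},{"x":0,"y":0,"z":45,"wx":0,"wy":0,"wz":0,"claw":-0.4},{"x":0,"y":0,"z":0,"wx":0,"wy":0,"wz":0,"claw":-0.4},{"x":0,"y":0,"z":0,"wx":0,"wy":0,"wz":0,"claw":-0.4}]'
python3 - <<'E'
from h import *
im,o=shot('wrist','w9.png');c=cam('wrist',o);print(o['tcp_pos'],px(c,[.5005,.261,.036]))
g=cv2.cvtColor(im,cv2.COLOR_RGB2GRAY)
C=cv2.HoughCircles(cv2.GaussianBlur(g,(3,3),0),cv2.HOUGH_GRADIENT,1,25,param1=120,param2=22,minRadius=12,maxRadius=50)
print(C)
E
```

```text
t: 24.85
tcp_pos: [0.5006, 0.2615, 0.1311]
tcp_rot: [[-0.639, 0.769, 0.002], [0.769, 0.639, 0.002], [-0.0, 0.003, -1.0]]
contact_force: [-1.0, -0.3, -1.0]
gripper_width: 0.702
grip_force: 0.0
[0.50060789 0.26151397 0.13109955] [315.87577277 200.57054624]
[[[313.5 199.5  29.4]
  [376.5 110.5  25.7]
  [284.5 112.5  29.3]
  [465.5 118.5  26.1]
  [309.5 112.5  34.9]
  [168.5 284.5  30.5]
  [440.5 123.5  39.4]]]
```

```bash
python3 -m jog '[{"x":12,"y":-44,"z":0,"wx":0,"wy":0,"wz":0,"claw":-1},{"x":12,"y":-44,"z":0,"wx":0,"wy":0,"wz":0,"claw":-1},{"x":12,"y":-44,"z":0,"wx":0,"wy":0,"wz":0,"claw":-1},{"x":12,"y":-44,"z":0,"wx":0,"wy":0,"wz":0,"claw":-1},{"x":12,"y":-44,"z":0,"wx":0,"wy":0,"wz":0,"claw":-1},{"x":12,"y":-42,"z":0,"wx":0,"wy":0,"wz":0,"claw":-1},{"x":0,"y":0,"z":-40,"wx":0,"wy":0,"wz":0,"claw":-1},{"x":0,"y":0,"z":0,"wx":0,"wy":0,"wz":0,"claw":-1},{"x":0,"y":0,"z":0,"wx":0,"wy":0,"wz":0,"claw":-1},{"x":0,"y":0,"z":0,"wx":0,"wy":0,"wz":0,"claw":-1}]'
python3 - <<'E'
from h import *
im,o=shot('wrist','w10.png');c=cam('wrist',o);print(o['tcp_pos'],px(c,[.5722,-.0008,.032]))
g=cv2.cvtColor(im,cv2.COLOR_RGB2GRAY)
C=cv2.HoughCircles(cv2.GaussianBlur(g,(3,3),0),cv2.HOUGH_GRADIENT,1,25,param1=120,param2=22,minRadius=20,maxRadius=60)
print(C)
E
```

```text
t: 25.9
tcp_pos: [0.5721, 0.0005, 0.0899]
tcp_rot: [[-0.64, 0.768, -0.0], [0.768, 0.64, 0.001], [0.0, 0.0, -1.0]]
contact_force: [-0.2, -0.8, 0.4]
gripper_width: 0.996
grip_force: 0.0
[5.72121893e-01 4.59577976e-04 8.99412373e-02] [315.74193821 216.05458449]
[[[316.5 213.5  37.5]]]
```

The circle fit puts wide_b at (316.5,213.5), as predicted. I'll descend, grip and lift.

```bash
python3 -m jog '[{"x":0,"y":-1,"z":-40,"wx":0,"wy":0,"wz":0,"claw":-1},{"x":0,"y":0,"z":-25,"wx":0,"wy":0,"wz":0,"claw":-1},{"x":0,"y":0,"z":-12,"wx":0,"wy":0,"wz":0,"claw":-1},{"x":0,"y":0,"z":-4,"wx":0,"wy":0,"wz":0,"claw":-1},{"x":0,"y":0,"z":0,"wx":0,"wy":0,"wz":0,"claw":-1},{"x":0,"y":0,"z":0,"wx":0,"wy":0,"wz":0,"claw":1},{"x":0,"y":0,"z":0,"wx":0,"wy":0,"wz":0,"claw":1},{"x":0,"y":0,"z":0,"wx":0,"wy":0,"wz":0,"claw":1},{"x":0,"y":0,"z":0,"wx":0,"wy":0,"wz":0,"claw":1},{"x":0,"y":0,"z":0,"wx":0,"wy":0,"wz":0,"claw":1},{"x":0,"y":0,"z":0,"wx":0,"wy":0,"wz":0,"claw":1},{"x":0,"y":0,"z":0,"wx":0,"wy":0,"wz":0,"claw":1}]'
```

```text
t: 27.15
tcp_pos: [0.5728, -0.0018, 0.0101]
tcp_rot: [[-0.639, 0.77, 0.002], [0.77, 0.639, 0.0], [-0.001, 0.002, -1.0]]
contact_force: [-3.2, 0.9, 14.6]
gripper_width: 0.586
grip_force: 60.5
```

```bash
python3 -m jog '[{"x":0,"y":0,"z":10,"wx":0,"wy":0,"wz":0,"claw":1},{"x":0,"y":0,"z":30,"wx":0,"wy":0,"wz":0,"claw":1},{"x":0,"y":0,"z":40,"wx":0,"wy":0,"wz":0,"claw":1},{"x":-1,"y":20,"z":25,"wx":0,"wy":0,"wz":0,"claw":1},{"x":-1,"y":45,"z":0,"wx":0,"wy":0,"wz":0,"claw":1},{"x":-1,"y":45,"z":0,"wx":0,"wy":0,"wz":0,"claw":1},{"x":-1,"y":45,"z":0,"wx":0,"wy":0,"wz":0,"claw":1},{"x":-1,"y":45,"z":0,"wx":0,"wy":0,"wz":0,"claw":1},{"x":-1,"y":45,"z":0,"wx":0,"wy":0,"wz":0,"claw":1},{"x":-1,"y":45,"z":0,"wx":0,"wy":0,"wz":0,"claw":1},{"x":-2,"y":24,"z":0,"wx":0,"wy":0,"wz":0,"claw":1},{"x":0,"y":0,"z":0,"wx":0,"wy":0,"wz":0,"claw":1}]'
python3 -m jog '[{"x":0,"y":0,"z":0,"wx":0,"wy":0,"wz":0,"claw":1},{"x":0,"y":0,"z":-20,"wx":0,"wy":0,"wz":0,"claw":1},{"x":0,"y":0,"z":0,"wx":0,"wy":0,"wz":0,"claw":1},{"x":0,"y":0,"z":0,"wx":0,"wy":0,"wz":0,"claw":1}]'
```

```text
t: 28.35
tcp_pos: [0.5614, 0.3178, 0.1136]
tcp_rot: [[-0.644, 0.765, -0.0], [0.765, 0.644, 0.003], [0.002, 0.001, -1.0]]
contact_force: [-0.3, 1.4, -0.1]
gripper_width: 0.589
grip_force: 62.5
t: 28.75
tcp_pos: [0.5633, 0.3106, 0.0936]
tcp_rot: [[-0.637, 0.77, -0.001], [0.77, 0.637, -0.001], [-0.0, -0.001, -1.0]]
contact_force: [0.1, -0.2, -1.0]
gripper_width: 0.582
grip_force: 62.5
```

```bash
python3 -m jog '[{"x":0,"y":1,"z":-40,"wx":0,"wy":0,"wz":0,"claw":1},{"x":0,"y":0,"z":-20,"wx":0,"wy":0,"wz":0,"claw":1},{"x":0,"y":0,"z":-12,"wx":0,"wy":0,"wz":0,"claw":1},{"x":0,"y":0,"z":-7,"wx":0,"wy":0,"wz":0,"claw":1},{"x":0,"y":0,"z":0,"wx":0,"wy":0,"wz":0,"claw":1},{"x":0,"y":0,"z":0,"wx":0,"wy":0,"wz":0,"claw":1}]'
python3 -m jog '[{"x":0,"y":0,"z":0,"wx":0,"wy":0,"wz":0,"claw":-0.4},{"x":0,"y":0,"z":0,"wx":0,"wy":0,"wz":0,"claw":-0.4},{"x":0,"y":0,"z":0,"wx":0,"wy":0,"wz":0,"claw":-0.4},{"x":0,"y":0,"z":0,"wx":0,"wy":0,"wz":0,"claw":-0.4},{"x":0,"y":0,"z":10,"wx":0,"wy":0,"wz":0,"claw":-0.4},{"x":0,"y":0,"z":20,"wx":0,"wy":0,"wz":0,"claw":-0.4},{"x":0,"y":0,"z":40,"wx":0,"wy":0,"wz":0,"claw":-0.4},{"x":0,"y":0,"z":45,"wx":0,"wy":0,"wz":0,"claw":-0.4},{"x":0,"y":-40,"z":25,"wx":0,"wy":0,"wz":0,"claw":-0.4},{"x":0,"y":-40,"z":25,"wx":0,"wy":0,"wz":0,"claw":-0.4},{"x":0,"y":-40,"z":0,"wx":0,"wy":0,"wz":0,"claw":-0.4},{"x":0,"y":-40,"z":0,"wx":0,"wy":0,"wz":0,"claw":-0.4}]'
python3 -m jog '[{"x":20,"y":-40,"z":0,"wx":0,"wy":0,"wz":0,"claw":-0.4},{"x":20,"y":-40,"z":0,"wx":0,"wy":0,"wz":0,"claw":-0.4},{"x":20,"y":-40,"z":0,"wx":0,"wy":0,"wz":0,"claw":-0.4},{"x":0,"y":-40,"z":0,"wx":0,"wy":0,"wz":0,"claw":-0.4},{"x":0,"y":0,"z":0,"wx":0,"wy":0,"wz":0,"claw":-0.4},{"x":0,"y":0,"z":0,"wx":0,"wy":0,"wz":0,"claw":-0.4}]'
python3 - <<'E'
from h import *
a,_=shot('top','t2.png');b,_=shot('side','s2.png')
r=lambda i,f:cv2.resize(i,None,fx=f,fy=f,interpolation=cv2.INTER_CUBIC)
A=r(a[120:290,140:500],2.2)[:,:,::-1];B=r(b[125:195,240:350],3)[:,:,::-1];D=r(b[170:330,250:430],1.3)[:,:,::-1]
W=np.zeros((A.shape[0]+215,A.shape[1],3),np.uint8);W[:A.shape[0]]=A;W[A.shape[0]:A.shape[0]+B.shape[0],:B.shape[1]]=B
W[A.shape[0]:A.shape[0]+D.shape[0],340:340+D.shape[1]]=D;cv2.imwrite('pics/f.png',W)
E
```

```text
t: 29.35
tcp_pos: [0.5639, 0.3132, 0.0153]
tcp_rot: [[-0.639, 0.77, 0.001], [0.77, 0.639, 0.001], [-0.0, 0.002, -1.0]]
contact_force: [0.4, -0.4, -0.3]
gripper_width: 0.584
grip_force: 62.5
t: 30.55
tcp_pos: [0.5634, 0.1517, 0.1812]
tcp_rot: [[-0.639, 0.769, 0.003], [0.769, 0.639, 0.001], [-0.001, 0.003, -1.0]]
contact_force: [0.3, 0.3, -0.5]
gripper_width: 0.7
grip_force: 0.0
t: 31.15
tcp_pos: [0.623, -0.0082, 0.1799]
tcp_rot: [[-0.637, 0.771, 0.0], [0.771, 0.637, -0.0], [-0.0, 0.0, -1.0]]
contact_force: [0.1, 0.3, -0.8]
gripper_width: 0.7
grip_force: 0.0
```

View pics/f.png

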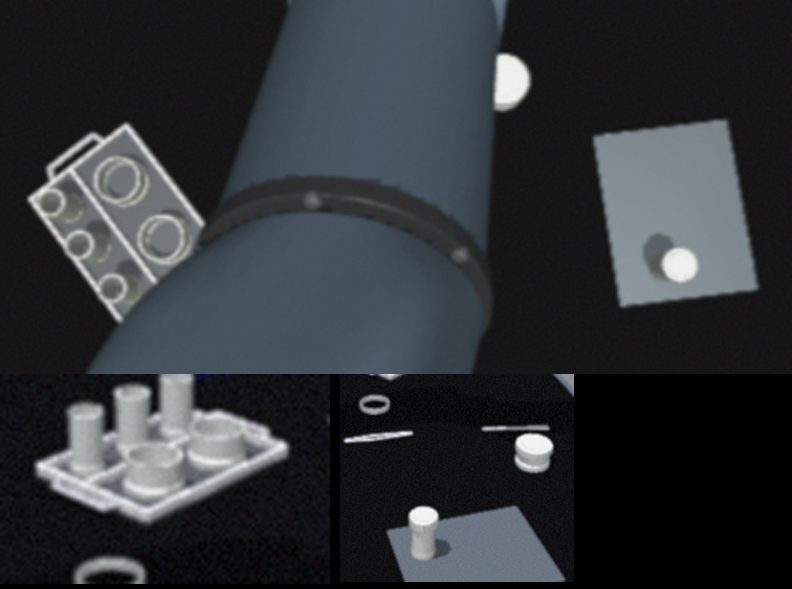

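All five cups stand upright in their rows: the talls at (52,203), (79,245) and (113,288), and the wides at (120,180) and (164,238). The jar, vial and ring are where they were, and the arm is clear.

```bash
python3 -c "
from workcell import robot
print(robot.sign_off())"
```

```text
the job is handed in; nothing more can be done
None
```

The job is handed in: the three tall cups stand upright in the narrow row and the two wide cups in the wide row, all empty, with the jar, vial and ring left in place, after about 31 s of the 115 s allowed.

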